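Counterweigh a sample on the laboratory beam scale

TASK

Find the counterweight of the sample cylinder on the beam scale: put steel ring weights over the spindle of the empty pan, pressing each gently but fully home against its spring tongues, until the beam floats level by itself (it can only be read when nothing touches it). Leave the rings that are not needed lying on the mat or bench, never press the pan with more than 15 N, and leave the jar, dish and flask alone.

Things in the scene. Friction and masses are not known exactly. Their poses are not given: they have to be found in the camera images.
- beam (a joint): tilt of the beam, rad: 0 level, positive with the weight pan (with spindle) down; it stops at -0.10 up and at an unknown point below level. Starts sample side down; the sample's mass is hidden. Between the stops the tilt is proportional to the imbalance: each 200 g ring adds about 0.06. With the right number of rings, one or two, it rests within 0.035 of level. Settles about 1 s after it is let go
- balance: fixed scale: stand 120 x 360 x 18 mm, origin at the centre of its underside, y along the beam, which turns about x 70 mm above the bench. Both pans stay horizontal. The sample, an upright blue cylinder, is fixed on the pan 150 mm to +y; the weight pan is 150 mm to -y. Pointer and card at the middle, 145 mm high. Contact forces on it in all, tongue squeeze included, must stay below 40 N
- pan: weight pan: steel disc of 72 mm diameter, origin on the spindle's axis 24 mm below the disc's top face. It sinks with the beam when pushed, until the beam meets its lower stop, to be found by feel somewhere 5 to 25 mm below level; there only a stiff spring under the pan yields, 10 N per mm. More than 15 N on it damages the scale
- pan_seat (a point): centre of the weight pan's top face, at the spindle's foot, where the first ring's underside must rest; the second ring rests on the first. 94 mm above the bench when the beam is level. A push stopped at 10 N has a ring home; ease the push off before letting go, as the beam springs back up
- spindle_tip (a point): centre of the top of the spindle, a 10 mm rod rising 38 mm over the pan. On its +x and -x sides (stand's axes) stand two sprung steel tongues with tapered tops 38 mm above the pan, reaching out to 10.2 mm from the axis lower down: the bore squeezes them all the way. Their friction holds a ring up; it slides down under a push of 5 to 10 N
- ring0: steel ring weight, 200 g: outer diameter 52 mm, bore 18 mm, height 16 mm. Origin at the centre of its underside, z up. The three rings are alike; they start lying flat in a row on the rubber mat, about 80 mm apart
- ring1: steel ring weight, 200 g: outer diameter 52 mm, bore 18 mm, height 16 mm. Origin at the centre of its underside, z up. The three rings are alike; they start lying flat in a row on the rubber mat, about 80 mm apart
- ring2: steel ring weight, 200 g: outer diameter 52 mm, bore 18 mm, height 16 mm. Origin at the centre of its underside, z up. The three rings are alike; they start lying flat in a row on the rubber mat, about 80 mm apart
- mat: black rubber mat 110 x 270 x 4 mm, fixed on the bench, under the rings; origin at the centre of its underside, y along the row of rings
- jar: glass jar with white cap, diameter 44 mm, height 55 mm, 120 g, bystander; origin at the centre of its underside
- dish: white ceramic dish, diameter 90 mm, height 16 mm, bystander; origin at the centre of its underside
- flask: white plastic bottle, diameter 60 mm, height 130 mm, bystander; origin at the centre of its underside
There are look-alikes about, which are no part of the job. What is shaped like the ring1 but blue or red is not meant.

How it is judged:
By the outcome, as a careful person would: the job done as asked, in the order asked, and still so for the second after the job is handed in, with the robot touching nothing.
It also fails if it takes over 72 s, if anything falls off the work surface, if the arm or the gripper's body presses on something with over 40 N, if the wrist force passes 120 N, or if a joint passes its speed limit or range.

ROBOT

A 6-joint arm with a two-finger parallel gripper is mounted at the origin on the work surface. World frame = base frame: x ahead of the robot, y to its left, z up, the work surface at z = 0. Lengths are in m, angles in degrees, forces in N, time in s.
With the tool pointing down it reaches from about 0.4 to 0.825 m from the base axis. Payload 7 kg.
Tool frame: the origin (TCP) lies on the centre line of the jaws, within the pads' length; the fingertips stand 19 mm ahead of it and the grasp point (between the pads) is the TCP (r.tip_extent is the distance from the TCP to the fingertips, in m); z points along the fingers, y is the line along which they close (so a half turn about z gives the same grasp; the last joint's range is limited). The gripper opens to 88 mm and grips with 3 to 60 N. Pads are 19 mm wide; open, the fingers measure 130 mm over their backs; the gripper's body (78 mm by 193 mm) begins 47 mm behind the grasp point.
Start: joints at [16.507, 20.546, 0.682, 0, -70.136, -16.507], TCP at [0.675, -0, 0.246] pointing down, gripper open.
Joint ranges: [-176.03, 176.03], [-82.01, 121.73], [-58.28, 71.71], [-173.87, 95.51], [-174.79, -0.11], [-173.66, 173.66]. Speed limits (degrees/s): [136.94, 136.94, 172.46, 180, 180, 180].

INTERFACE

Orientations are given as [roll, pitch, yaw] about the fixed x, y, z axes, in that order (R = Rz(yaw) Ry(pitch) Rx(roll)).
In Python, from plant import r gives the robot as it stands. The module is installed in compiled form; this text tells all that it offers.
- The arm moves only by the tool jog_arm, never from a script. Its argument "deltas" is a list that holds one entry, the list of rows, each a list of 5 numbers: the opening, from -1 (shut) to 1 (fully open), then the shift along the world's x, y, z in cm, then the turn about the world's z in rad. In form: [[[claw, dx, dy, dz, turn], ...]]. A call has 1 to 8 rows; each row shifts and turns the commanded pose from where the row before left it; what a row does not reach is not made up. A row lasts 1/8 s, in which the tool goes at most 62.5 mm and 10.7 degrees, less where a joint would pass 70% of its speed; a pose out of reach is approached as far as the arm can. A call with a gripper value outside its range is refused whole. The fingers move at their own pace and stop on an object; "force" is the grip in N (left out, the last holds). Time passes only in rows, so rows that do not move let the fingers close. It gives the time, the measured TCP pose, the force, the opening and the grip force at its end, in the units of the state.
- r.get_state(): the state, without advancing time (a new reading comes with each control period).
- r.capture(name): name is "scene" or "side" or "wrist"; returns the picture (400x640x3 uint8, blue, green, red); there is no depth.
- r.camera_info(name): a dict with "fx", "fy", "cx", "cy" (pixels), "view" (4x4, takes a point from world to camera coordinates). Camera axes: x right, y up, looking along -z (the intrinsics and any distortion apply to the point x, -y, -z); pixel columns grow to the right and rows downward; lengths in m; the calibration is good to about 2 mm. The wrist camera is an equidistant fisheye: a pixel r from the principal point sees the ray r / f radians off the axis. A picture is of the moment at which its call begins: read the wrist's pose just before it. camera_info takes no time and is no camera call; for the wrist camera it gives the pose at the moment of the call.
- r.close_job(): hands the job in; it is judged then, once.
The state is a dict: "time_s": time; "joints": joint angles; "qd": joint speeds; "joint_torque": joint torques, N m; "tcp_pos": TCP position; "eef_rot": TCP orientation; "contact_force": force on the tool from outside, world axes, zero at the start; "moment": the same for the moment, N m; "gripper_width": finger opening in m; "gripper_force": force on a finger pad.
Only numpy, scipy, OpenCV 4.12 (cv2) and the standard library are available. Lean on these libraries where they do the work, as an engineer would, in place of code of your own. Each camera call takes 0.05 s, during which the arm holds its last target. There are 200 camera calls.

## Working session

There is one attempt and no reset: what is moved stays moved. The work goes in short steps, Python scripts to look and compute and a tool call to move; the robot and the scene stay as the last step left them, time stands still between calls to the robot, and variables do not carry over. Pictures are saved under pics/ and viewed, at most 10 in all, crops included, and the job is handed in when it is done.

Besides the shell and the picture viewer there is one more tool, called after "Emit:" in YAML: its name, and indented under it one key for each argument. jog_arm: Moves the arm, as the interface text tells. Its arguments: {"type":"object","properties":{"deltas":{"type":"array"},"force":{"type":"number"}},"required":["deltas"]}

```bash
mkdir -p pics; cat > h.py <<'E'
import numpy as np, cv2
from plant import r
def ray(info,u,v,fish=False):
    x=(u-info["cx"])/info["fx"]; y=(v-info["cy"])/info["fy"]
    if fish:
        t=np.hypot(x,y); s=np.sin(t)/t if t>1e-9 else 1; d=np.array([x*s,-y*s,-np.cos(t)])
    else: d=np.array([x,-y,-1.0])
    V=np.array(info["view"]); R=V[:3,:3]; return -R.T@V[:3,3], R.T@d
def onz(info,u,v,z,fish=False):
    o,d=ray(info,u,v,fish); return o+d*(z-o[2])/d[2]
def proj(info,p,fish=False):
    V=np.array(info["view"]); c=V[:3,:3]@np.array(p)+V[:3,3]; x,y,z=c[0],-c[1],-c[2]
    if fish:
        t=np.arctan2(np.hypot(x,y),z); k=t/max(np.hypot(x,y),1e-9)
    else: k=1/z
    return info["cx"]+info["fx"]*x*k, info["cy"]+info["fy"]*y*k
E
python3 - <<'E'
from h import *
for n in("scene","side","wrist"):
    i=r.camera_info(n); im=r.capture(n); cv2.imwrite(f"pics/{n}0.png",im); print(n,{k:(np.round(v,3).tolist()) for k,v in i.items() if not isinstance(v,str)})
print(r.get_state())
E
```

```text
scene {'fx': 490.108, 'fy': 490.108, 'cx': 324.95, 'cy': 192.627, 'view': [[-0.423, 0.906, -0.005, 0.319], [-0.547, -0.251, 0.799, 0.185], [0.723, 0.34, 0.601, -1.321], [0.0, 0.0, 0.0, 1.0]]}
side {'fx': 395.354, 'fy': 395.354, 'cx': 317.992, 'cy': 202.793, 'view': [[0.945, -0.327, 0.011, -0.501], [0.243, 0.725, 0.645, -0.144], [-0.219, -0.607, 0.764, -0.908], [0.0, 0.0, 0.0, 1.0]]}
wrist {'fx': 309.707, 'fy': 309.707, 'cx': 317.123, 'cy': 200.769, 'view': [[-1.0, -0.0, 0.003, 0.674], [-0.001, -0.953, -0.303, 0.039], [0.003, -0.303, 0.953, -0.394], [0.0, 0.0, 0.0, 1.0]]}
{'time_s': 0.15, 'joints': array([ 1.65076023e+01,  2.05797264e+01,  6.45784879e-01, -1.39557095e-02,
       -7.01354202e+01, -1.65078569e+01]), 'qd': array([-0.07804976, -0.15757004,  0.16580112,  0.04639161, -0.10041913,
        0.08689683]), 'joint_torque': array([ 1.39394037e-04, -5.83274567e+01,  2.93289685e+01,  7.00122759e+00,
        8.75052094e-03, -9.76538854e-05]), 'tcp_pos': array([ 6.74655767e-01, -2.01574680e-05,  2.44865467e-01]), 'eef_rot': array([ 1.79929769e+02, -7.13027320e-03, -9.00050003e+01]), 'contact_force': array([ 0.14647003,  0.28654934, -0.0197076 ]), 'moment': array([-0.01763844, -0.02788531,  0.00651559]), 'gripper_force': 0.0, 'gripper_width': 0.08726323409060237}
```

View pics/scene0.png

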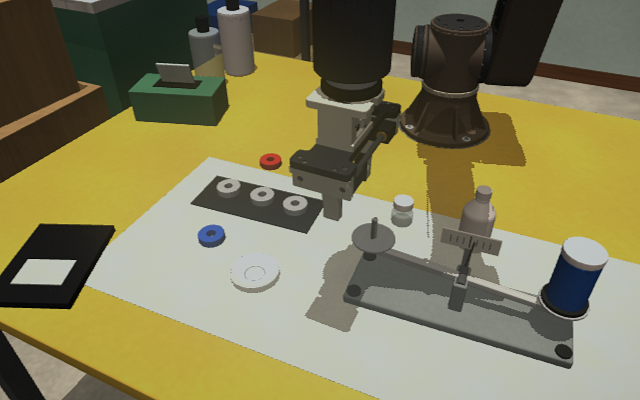

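View pics/side0.png

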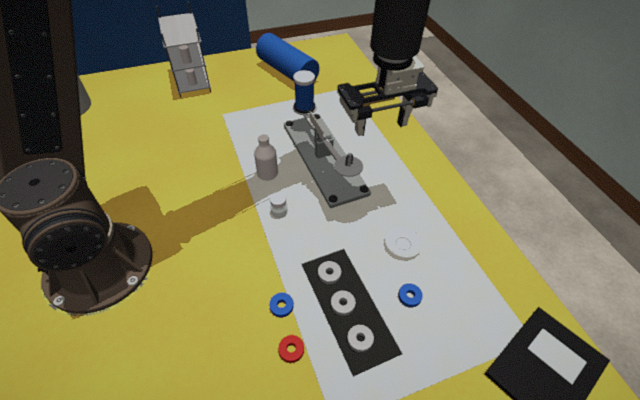

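View pics/wrist0.png

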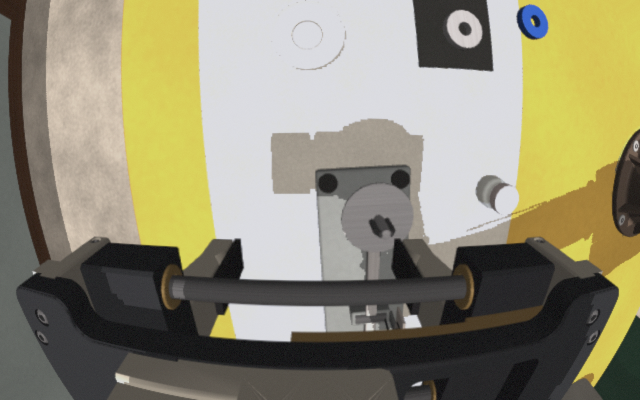

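The scene view shows steel rings on the mat at px (228,187), (262,195) and (295,204); in the side view they are at (330,271), (343,301) and (361,337). Look-alikes:
- **Scene:** blue (211,235) and red (270,160).
- **Side:** blue (281,304), blue (410,295) and red (291,348).
- **Dish (white):** scene (255,272).

Pan: scene (373,238), wrist (377,217). Next I measure.

```bash
python3 - <<'E'
from h import *
S=cv2.imread("pics/scene0.png"); D=cv2.imread("pics/side0.png"); W=cv2.imread("pics/wrist0.png")
I={n:r.camera_info(n) for n in("scene","side","wrist")}
def ell(im,box,lo,mn=150):
    x0,y0,x1,y1=box; g=im[y0:y1,x0:x1]; hsv=cv2.cvtColor(g,cv2.COLOR_BGR2HSV)
    m=((g.max(2)>lo)&(hsv[...,1]<60)).astype(np.uint8)
    cs,_=cv2.findContours(m,cv2.RETR_EXTERNAL,cv2.CHAIN_APPROX_NONE)
    out=[]
    for c in cs:
        if cv2.contourArea(c)>mn:
            e=cv2.fitEllipse(c); h=(e[0][0]+x0,e[0][1]+y0); out.append((h,e[1]))
    return out
for n,im,pts in(("scene",S,[(228,187),(262,195),(295,204)]),("side",D,[(330,271),(343,301),(361,337)]),("wrist",W,[(464,29)])):
    for p in pts:
        for h,a in ell(im,(p[0]-22,max(0,p[1]-22),p[0]+22,p[1]+22),110):
            if np.hypot(h[0]-p[0],h[1]-p[1])<8: print(n,p,np.round(h,1),np.round(a,1),np.round(onz(I[n],*h,.014,n=="wrist"),4),)
# rough: stand knobs & pan
for n,pts in(("wrist",[(328,183),(400,179)]),("side",[(334,197),(363,189),(290,124),(316,117)]),("scene",[(354,291),(563,351)])):
    for p in pts: print(n,p,np.round(onz(I[n],*p,.02,n=="wrist"),4))
print("pan",np.round(onz(I["wrist"],377,217,.109,True),4),np.round(onz(I["scene"],373,238,.109),4),np.round(onz(I["side"],348,164,.109),4))
cv2.imwrite("pics/crop1.png",np.hstack([cv2.resize(S[170:300,300:430],(390,390),interpolation=cv2.INTER_CUBIC),cv2.resize(W[130:260,300:430],(390,390),interpolation=cv2.INTER_CUBIC)]))
E
```

```text
scene (295, 204) [294.7 202.8] [14.2 24.1] [ 0.4878 -0.1942  0.014 ]
side (330, 271) [329.1 270.9] [20.  22.4] [ 0.4908 -0.1896  0.014 ]
side (343, 301) [342.8 301.5] [21.8 24. ] [ 0.4927 -0.2688  0.014 ]
side (361, 337) [360.3 337. ] [24.  25.9] [ 0.4978 -0.3519  0.014 ]
wrist (464, 29) [464.1  28.4] [32.2 39.9] [ 0.4878 -0.1935  0.014 ]
wrist (328, 183) [0.6613 0.0116 0.02  ]
wrist (400, 179) [0.5715 0.006  0.02  ]
side (334, 197) [0.5766 0.0083 0.02  ]
side (363, 189) [0.659  0.0101 0.02  ]
side (290, 124) [0.5529 0.3291 0.02  ]
side (316, 117) [0.6398 0.3367 0.02  ]
scene (354, 291) [0.6653 0.0124 0.02  ]
scene (563, 351) [0.6436 0.339  0.02  ]
pan [0.6169 0.0225 0.109 ] [0.622  0.0251 0.109 ] [0.6166 0.0271 0.109 ]
```

View pics/crop1.png

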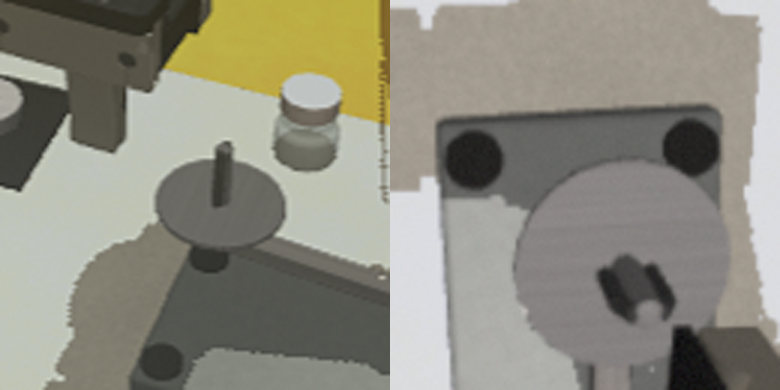

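Crop: steel pan disc with the spindle and its two tongues (wrist ≈ (377,217)); the chosen light-grey steel ring is next to it on the mat. Stand yaw is about 4°, and the pan is about (0.618, 0.025). I'm moving over the nearest ring.

Emit:
jog_arm:
  deltas:
    - [[1, -3, -3, 0, 0.035], [1, -3, -3, 0, 0.035], [1, -3, -3, -1, 0], [1, -3, -3, -2, 0], [1, -3, -3, -2, 0], [1, -3, -3, -2, 0], [1, -0.6, -1, -1, 0], [1, 0, 0, 0, 0]]
  force: 50

```text
time_s: 1.15
tcp_pos: [0.4887, -0.1904, 0.1652]
eef_rot: [179.9, 0.0, -86.1]
contact_force: [0.1, 0.2, 0.5]
gripper_width: 0.0877
gripper_force: 0.0
```

```bash
cat >> h.py <<'E'
def blob(im,p,f,mn=150):
    pass
def st():
    s=r.get_state(); print(round(s["time_s"],2),np.round(s["tcp_pos"]*1000,1),np.round(s["eef_rot"],1),np.round(s["contact_force"],1),round(s["gripper_width"]*1000,1),round(float(s["gripper_force"]),1)); return s
E
python3 - <<'E'
from h import *
s=st(); i=r.camera_info("wrist"); im=r.capture("wrist"); cv2.imwrite("pics/w1.png",im)
hsv=cv2.cvtColor(im,cv2.COLOR_BGR2HSV)
for z in (.02,): print("tip px",proj(i,[s["tcp_pos"][0],s["tcp_pos"][1],z],True))
m=((im.max(2)>110)&(hsv[...,1]<60)).astype(np.uint8)
cs,_=cv2.findContours(m,cv2.RETR_EXTERNAL,cv2.CHAIN_APPROX_NONE)
for c in cs:
    a=cv2.contourArea(c)
    if 400<a<20000:
        e=cv2.fitEllipse(c); print(np.round(e[0],1),np.round(e[1],1),np.round(onz(i,*e[0],.014,True),4))
E
```

```text
1.15 [ 488.7 -190.4  165.2] [179.9   0.  -86.1] [0.1 0.2 0.5] 87.7 0.0
tip px (np.float64(317.288707058459), np.float64(191.85942681686217))
[169.7 388.4] [ 11.1 145.4] [0.7075 0.1599 0.014 ]
[303.9 319.4] [ 36.1 187.6] [ 0.4936 -0.0301  0.014 ]
[ 23.8 349.1] [ 59.1 183.1] [1.1184 0.2126 0.014 ]
[315.5 190. ] [50.  51.5] [ 0.4904 -0.1905  0.014 ]
[319.1 107.7] [55.1 56.2] [ 0.4925 -0.2701  0.014 ]
[ 17.7 142.7] [ 32.7 239.8] [ 0.907  -0.2354  0.014 ]
[319.8  22. ] [48.3 57.1] [ 0.4975 -0.3528  0.014 ]
```

View pics/w1.png

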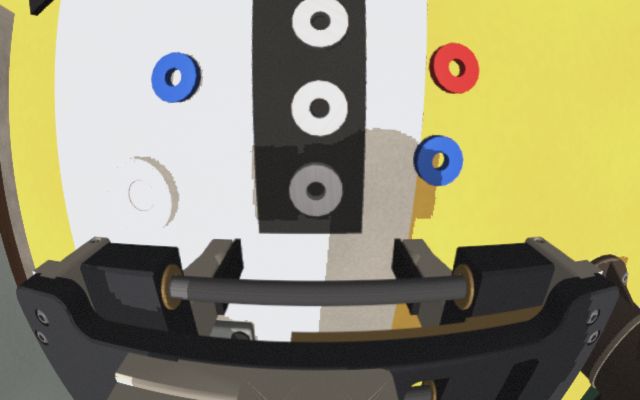

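The wrist view shows the steel ring at (315,190), with its neighbours at (319,108) and (320,22). Blue rings are at (176,77) and (438,160), and a red one at (455,68). The chosen ring is at (0.490, -0.191). Now I descend and grip.

Emit:
jog_arm:
  deltas:
    - [[1, 0.15, -0.1, -3, 0], [1, 0, 0, -4, 0], [1, 0, 0, -3, 0], [1, 0, 0, -2, 0], [1, 0, 0, -1.6, 0], [1, 0, 0, 0, 0], [-1, 0, 0, 0, 0], [-1, 0, 0, 0, 0]]
  force: 50

```text
time_s: 2.2
tcp_pos: [0.4914, -0.1908, 0.0305]
eef_rot: [-179.9, -0.0, -86.0]
contact_force: [-0.2, -0.1, -0.9]
gripper_width: 0.0727
gripper_force: 0.0
```

Emit:
jog_arm:
  deltas:
    - [[-1, 0, 0, 0, 0], [-1, 0, 0, 0, 0], [-1, 0, 0, 0, 0], [-1, 0, 0, 0, 0]]

```text
time_s: 2.7
tcp_pos: [0.4906, -0.1911, 0.0299]
eef_rot: [-180.0, -0.0, -86.0]
contact_force: [-1.8, 0.3, 6.0]
gripper_width: 0.0504
gripper_force: 50.0
```

Emit:
jog_arm:
  deltas:
    - [[-1, 0, 0, 3, 0], [-1, 0, 0, 5, 0], [-1, 0, 1, 5, 0], [-1, 2, 3.6, 4, 0], [-1, 3, 5, 3, 0], [-1, 3, 5, 2, 0], [-1, 3, 4.4, 0, 0], [-1, 1.7, 2.6, 0, 0]]

```text
time_s: 3.7
tcp_pos: [0.6169, 0.025, 0.2475]
eef_rot: [180.0, 0.0, -85.9]
contact_force: [-0.5, 0.2, -1.9]
gripper_width: 0.0502
gripper_force: 50.0
```

Emit:
jog_arm:
  deltas:
    - [[-1, 0, 0, 0, 0], [-1, 0, 0, 0, 0], [-1, 0, 0, 0, 0]]

```text
time_s: 4.08
tcp_pos: [0.6155, 0.0218, 0.2481]
eef_rot: [180.0, -0.0, -86.0]
contact_force: [-0.0, -0.4, -2.3]
gripper_width: 0.0503
gripper_force: 50.0
```

```bash
python3 - <<'E'
from h import *
s=st(); i=r.camera_info("wrist"); im=r.capture("wrist"); cv2.imwrite("pics/w2.png",im); st()
i2=r.camera_info("scene"); sc=r.capture("scene"); i3=r.camera_info("side"); sd=r.capture("side"); cv2.imwrite("pics/s2.png",sc); cv2.imwrite("pics/d2.png",sd)
print([proj(i,[.618,.025,z],True) for z in(.109,.147)])
x,y=proj(i2,[.618,.025,.15]); x2,y2=proj(i3,[.618,.025,.15]); print(x,y,x2,y2)
x,y,x2,y2=map(int,(x,y,x2,y2))
def cr(a,x,y,h=65): return cv2.resize(a[y-h:y+h,x-h:x+h],(390,390),interpolation=cv2.INTER_CUBIC)
u,v=map(int,proj(i,[.618,.025,.13],True))
print("crops",x,y,x2,y2,u,v)
cv2.imwrite("pics/crop2.png",np.hstack([cr(im,u,v),cr(sc,x,y)]))
E
```

```text
4.08 [615.5  21.8 248.1] [180.  -0. -86.] [-0.  -0.4 -2.3] 50.3 50.0
4.12 [615.6  21.8 248.3] [180.   0. -86.] [ 0.3  0.  -2.2] 50.5 50.0
[(np.float64(314.5894021557678), np.float64(196.70156156134587)), (np.float64(314.2972928760476), np.float64(210.0475158622221))]
375.2049201399939 217.20323441344544 350.0833380953502 152.08604863881368
crops 375 217 350 152 314 203
```

View pics/crop2.png

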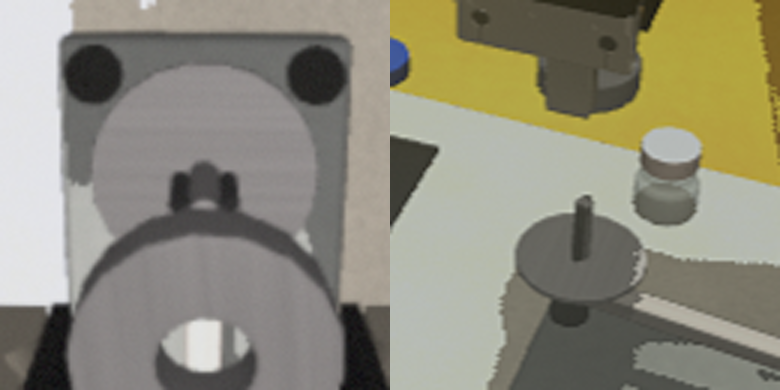

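The wrist crop shows the held ring (bore at about px (318,253)), with spindle and tongues behind it at column ≈317. The pan's far edge is at row ≈160, and the scene crop shows the spindle tip at (374.7,218.7) and foot at (373.3,238). Next I triangulate.

```bash
python3 - <<'E'
from h import *
i=r.camera_info("wrist"); i2=r.camera_info("scene"); i3=r.camera_info("side")
sd=cv2.imread("pics/d2.png"); im=cv2.imread("pics/w2.png"); s0=cv2.imread("pics/s2.png")
c=-np.array(i["view"])[:3,:3].T@np.array(i["view"])[:3,3]; print("cam",c)
for z in(.238,.237): print("ring col",onz(i,317.8,253,z,True))
for p,z in(((317,159.7),.109),((317,205),.147),((249+92/3,190),.109),((249+316/3,190),.109)): print(p,onz(i,*p,z,True))
print("scene foot,tip",onz(i2,373.3,238,.109),onz(i2,374.7,218.7,.147))
def cr(a,x,y,h=65): return cv2.resize(a[y-h:y+h,x-h:x+h],(390,390),interpolation=cv2.INTER_CUBIC)
cv2.imwrite("pics/crop3.png",np.hstack([cr(sd,350,152,40),cr(im,314,262)]))
E
```

```text
cam [ 0.62207626 -0.0599028   0.38927255]
ring col [0.61618672 0.0180437  0.238     ]
ring col [0.61614779 0.01855897 0.237     ]
(317, 159.7) [ 0.6185411  -0.01027472  0.109     ]
(317, 205) [0.61640803 0.02071109 0.147     ]
(279.6666666666667, 190) [0.6517151  0.02091531 0.109     ]
(354.3333333333333, 190) [0.58137966 0.01605108 0.109     ]
scene foot,tip [0.62174635 0.02556179 0.109     ] [0.61836439 0.02446428 0.147     ]
```

View pics/crop3.png

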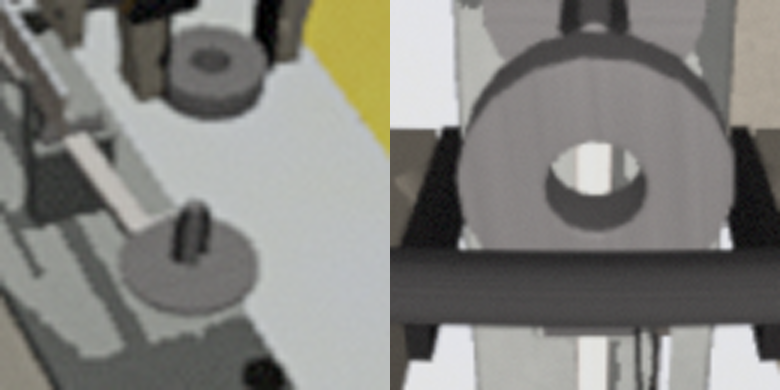

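The side crop shows the tip at (350,154), foot (348.4,165), pan centre (349,166) and the held ring's top at (353.1,124.3). In the wrist crop the held bore's top face is at (317.7,259).

```bash
python3 - <<'E'
from h import *
i=r.camera_info("wrist"); i2=r.camera_info("scene"); i3=r.camera_info("side")
print("tcp",r.get_state()["tcp_pos"])
for z in(.236,.238,.240):print("wrist ring",onz(i,317.7,259,z,True), "side ring",onz(i3,353.1,124.3,z))
print("side tip/foot/pan",onz(i3,350,154,.147),onz(i3,348.4,165,.109),onz(i3,349,166.2,.109))
def tri(*a):
    A=np.zeros((3,3));b=np.zeros(3);L=[]
    for inf,u,v,f in a:
        o,d=ray(inf,u,v,f);d/=np.linalg.norm(d);P=np.eye(3)-np.outer(d,d);A+=P;b+=P@o;L.append((P,o))
    x=np.linalg.solve(A,b);return x,[np.linalg.norm(P@(x-o)) for P,o in L]
print("tri tip",tri((i2,374.7,218.7,0),(i3,350,154,0)))
print("tri pan",tri((i2,373.3,237.7,0),(i3,349,166.2,0)))
E
```

```text
tcp [0.61581385 0.02194028 0.24844541]
wrist ring [0.61589821 0.02286949 0.236     ] side ring [0.61705251 0.02169336 0.236     ]
wrist ring [0.61597883 0.02178942 0.238     ] side ring [0.61594633 0.01942223 0.238     ]
wrist ring [0.61605944 0.02070936 0.24      ] side ring [0.61484016 0.01715111 0.24      ]
side tip/foot/pan [0.61672666 0.02180608 0.147     ] [0.61617729 0.02352443 0.109     ] [0.61600765 0.01916062 0.109     ]
tri tip (array([0.61722469, 0.02369571, 0.14558354]), [np.float64(0.0004557958988744582), np.float64(0.00045579589887441554)])
tri pan (array([0.61751823, 0.02356544, 0.10500087]), [np.float64(0.0006793811467325934), np.float64(0.0006793811467324792)])
```

Emit:
jog_arm:
  deltas:
    - [[-1, 0.1, 0.25, -2, 0], [-1, 0, 0, -2, 0], [-1, 0, 0, -2, 0], [-1, 0, 0, -0.8, 0], [-1, 0, 0, 0, 0], [-1, 0, 0, 0, 0], [-1, 0, 0, 0, 0]]

```text
time_s: 5.1
tcp_pos: [0.6175, 0.0252, 0.181]
eef_rot: [-179.9, 0.0, -86.0]
contact_force: [0.4, -0.5, -2.1]
gripper_width: 0.0502
gripper_force: 50.0
```

```bash
python3 - <<'E'
from h import *
s=st(); i=r.camera_info("wrist"); im=r.capture("wrist"); sc=r.capture("scene"); sd=r.capture("side")
cv2.imwrite("pics/w4.png",im);cv2.imwrite("pics/s4.png",sc);cv2.imwrite("pics/d4.png",sd)
def cr(a,x,y,h=65): return cv2.resize(a[y-h:y+h,x-h:x+h],(390,390),interpolation=cv2.INTER_CUBIC)
cv2.imwrite("pics/crop4.png",np.hstack([cr(sc,375,207,40),cr(im,314,245)]))
E
```

```text
5.1 [617.5  25.2 181. ] [-179.9    0.   -86. ] [ 0.4 -0.5 -2.1] 50.2 50.0
```

View pics/crop4.png

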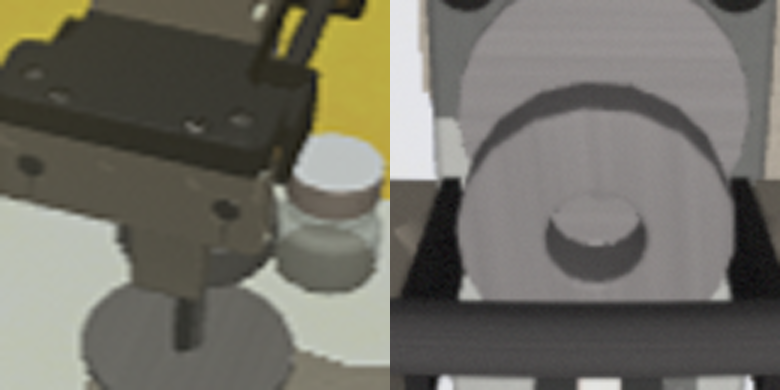

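The wrist crop shows the held bore at column 317.8 and the pan at 320.0, so the pan is about 1.5 mm towards -x. I correct for that and feel down.

Emit:
jog_arm:
  deltas:
    - [[-1, -0.15, -0.05, -0.3, 0], [-1, 0, 0, -0.3, 0], [-1, 0, 0, -0.3, 0], [-1, 0, 0, -0.3, 0], [-1, 0, 0, 0, 0]]

```text
time_s: 5.88
tcp_pos: [0.6154, 0.0246, 0.1677]
eef_rot: [180.0, -0.0, -86.0]
contact_force: [0.1, 0.3, -1.5]
gripper_width: 0.0503
gripper_force: 50.0
```

Emit:
jog_arm:
  deltas:
    - [[-1, 0, 0, -0.2, 0], [-1, 0, 0, -0.2, 0], [-1, 0, 0, -0.2, 0], [-1, 0, 0, -0.2, 0], [-1, 0, 0, 0, 0]]

```text
time_s: 6.5
tcp_pos: [0.6157, 0.0246, 0.1602]
eef_rot: [-180.0, -0.0, -86.0]
contact_force: [-0.3, -1.1, 1.0]
gripper_width: 0.0502
gripper_force: 50.0
```

Emit:
jog_arm:
  deltas:
    - [[-1, 0, 0, -0.2, 0], [-1, 0, 0, -0.2, 0], [-1, 0, 0, -0.1, 0], [-1, 0, 0, 0, 0]]

```text
time_s: 7.0
tcp_pos: [0.6157, 0.0246, 0.1552]
eef_rot: [-180.0, -0.0, -86.0]
contact_force: [0.9, -2.0, 1.3]
gripper_width: 0.0504
gripper_force: 50.0
```

```bash
python3 - <<'E'
from h import *
s=st(); i3=r.camera_info("side"); im=r.capture("wrist"); sc=r.capture("scene"); sd=r.capture("side")
cv2.imwrite("pics/w5.png",im);cv2.imwrite("pics/s5.png",sc);cv2.imwrite("pics/d5.png",sd)
def cr(a,x,y,h=65): return cv2.resize(a[y-h:y+h,x-h:x+h],(390,390),interpolation=cv2.INTER_CUBIC)
cv2.imwrite("pics/crop5.png",np.hstack([cr(sd,350,155,40),cr(im,314,235)]))
E
```

```text
7.0 [615.7  24.6 155.2] [-180.   -0.  -86.] [ 0.9 -2.   1.3] 50.4 50.0
```

View pics/crop5.png

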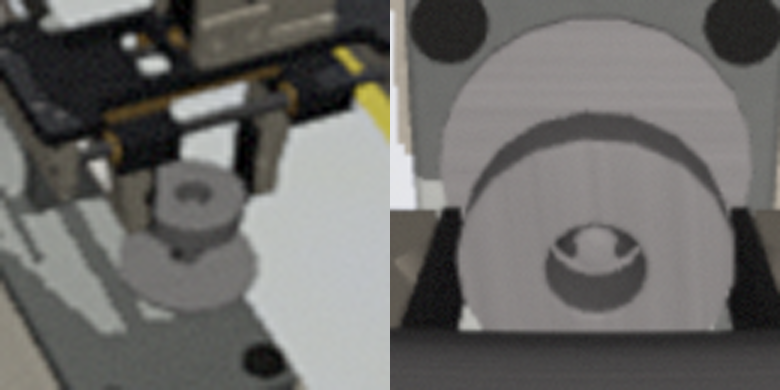

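The wrist crop shows the spindle tip (col 318, row ≈252) and tongues inside the bore, centred in x but towards -y (up in the image). The -2 N side force fits that. I check the offset.

```bash
python3 - <<'E'
from h import *
i=r.camera_info("wrist"); st()
print("bore",onz(i,318,170+268/3,.145,True))
for z in(.125,.13,.135,.14,.145): print(z,onz(i,318,251.5,z,True))
# pan: far edge row and width
x=(443-390,750-390)
for z in(.09,.095,.1,.105): 
  a=onz(i,249+53/3,170+150/3,z,True);b=onz(i,249+360/3,170+150/3,z,True);e=onz(i,318,170+19/3,z,True);print(z,np.linalg.norm(a-b),e[1]+.0359)
E
```

```text
7.15 [615.7  24.6 155.3] [-180.   -0.  -86.] [ 0.8 -1.7  1.5] 50.6 50.0
bore [0.61569363 0.02458854 0.145     ]
0.125 [0.61524609 0.02989575 0.125     ]
0.13 [0.61544501 0.02735146 0.13      ]
0.135 [0.61564394 0.02480718 0.135     ]
0.14 [0.61584287 0.0222629  0.14      ]
0.145 [0.61604179 0.01971862 0.145     ]
0.09 0.07369967888595916 0.026638032175134406
0.095 0.07191197961805777 0.025475589435871027
0.1 0.0701242803501565 0.024313146696607633
0.105 0.06833658108225511 0.02315070395734426
```

Emit:
jog_arm:
  deltas:
    - [[-1, 0, -0.05, -0.2, 0], [-1, 0, 0, -0.2, 0], [-1, 0, 0, -0.2, 0], [-1, 0, 0, -0.1, 0]]

```text
time_s: 7.65
tcp_pos: [0.6157, 0.0243, 0.1481]
eef_rot: [-180.0, 0.0, -86.0]
contact_force: [0.9, -0.8, 2.6]
gripper_width: 0.0504
gripper_force: 50.0
```

Emit:
jog_arm:
  deltas:
    - [[-1, 0, 0, -0.2, 0], [-1, 0, 0, -0.2, 0], [-1, 0, 0, -0.2, 0], [-1, 0, 0, -0.1, 0]]

```text
time_s: 8.15
tcp_pos: [0.6157, 0.0242, 0.1411]
eef_rot: [-180.0, 0.0, -86.0]
contact_force: [0.8, 0.2, 4.2]
gripper_width: 0.0505
gripper_force: 50.0
```

Emit:
jog_arm:
  deltas:
    - [[-1, 0, 0, -0.2, 0], [-1, 0, 0, -0.2, 0], [-1, 0, 0, -0.2, 0]]

```text
time_s: 8.52
tcp_pos: [0.6156, 0.0241, 0.1351]
eef_rot: [-180.0, 0.0, -86.0]
contact_force: [0.7, 0.8, 4.5]
gripper_width: 0.0502
gripper_force: 50.0
```

Emit:
jog_arm:
  deltas:
    - [[-1, 0, 0, -0.1, 0], [-1, 0, 0, -0.1, 0], [-1, 0, 0, -0.1, 0], [-1, 0, 0, -0.1, 0]]

```text
time_s: 9.02
tcp_pos: [0.6156, 0.0242, 0.1311]
eef_rot: [-180.0, 0.0, -86.0]
contact_force: [0.6, 0.2, 3.1]
gripper_width: 0.0503
gripper_force: 50.0
```

Emit:
jog_arm:
  deltas:
    - [[-1, 0, 0, -0.1, 0], [-1, 0, 0, -0.1, 0], [-1, 0, 0, -0.1, 0], [-1, 0, 0, -0.1, 0]]

```text
time_s: 9.52
tcp_pos: [0.6156, 0.0242, 0.1271]
eef_rot: [-180.0, 0.0, -86.0]
contact_force: [1.5, 0.7, 3.8]
gripper_width: 0.0502
gripper_force: 50.0
```

Emit:
jog_arm:
  deltas:
    - [[-1, 0, 0, -0.1, 0], [-1, 0, 0, -0.1, 0], [-1, 0, 0, -0.1, 0], [-1, 0, 0, -0.1, 0]]

```text
time_s: 10.02
tcp_pos: [0.6156, 0.0241, 0.1231]
eef_rot: [-180.0, -0.0, -86.0]
contact_force: [1.0, 0.8, 4.6]
gripper_width: 0.0507
gripper_force: 50.0
```

Emit:
jog_arm:
  deltas:
    - [[-1, 0, 0, -0.1, 0], [-1, 0, 0, -0.1, 0], [-1, 0, 0, -0.1, 0]]

```text
time_s: 10.4
tcp_pos: [0.6156, 0.0241, 0.1201]
eef_rot: [-180.0, -0.0, -86.0]
contact_force: [2.0, -0.1, 4.9]
gripper_width: 0.0505
gripper_force: 50.0
```

Emit:
jog_arm:
  deltas:
    - [[-1, 0, 0, -0.1, 0], [-1, 0, 0, -0.1, 0]]

```text
time_s: 10.65
tcp_pos: [0.6156, 0.0241, 0.1181]
eef_rot: [-180.0, -0.0, -86.0]
contact_force: [0.7, -1.0, 3.8]
gripper_width: 0.0504
gripper_force: 50.0
```

Emit:
jog_arm:
  deltas:
    - [[-1, 0, 0, -0.05, 0], [-1, 0, 0, -0.05, 0]]

```text
time_s: 10.9
tcp_pos: [0.6156, 0.0241, 0.1171]
eef_rot: [-180.0, -0.0, -86.0]
contact_force: [2.1, -0.4, 5.0]
gripper_width: 0.0503
gripper_force: 50.0
```

Emit:
jog_arm:
  deltas:
    - [[-1, 0, 0, -0.05, 0], [-1, 0, 0, -0.05, 0]]

```text
time_s: 11.15
tcp_pos: [0.6156, 0.0241, 0.1162]
eef_rot: [-180.0, 0.0, -86.0]
contact_force: [1.8, -0.9, 4.7]
gripper_width: 0.0508
gripper_force: 50.0
```

Emit:
jog_arm:
  deltas:
    - [[-1, 0, 0, -0.05, 0], [-1, 0, 0, -0.05, 0], [-1, 0, 0, -0.05, 0]]

```text
time_s: 11.52
tcp_pos: [0.6156, 0.0241, 0.1146]
eef_rot: [-180.0, 0.0, -86.0]
contact_force: [1.8, -0.5, 4.1]
gripper_width: 0.0504
gripper_force: 50.0
```

Emit:
jog_arm:
  deltas:
    - [[-1, 0, 0, -0.05, 0], [-1, 0, 0, -0.05, 0], [-1, 0, 0, -0.05, 0]]

```text
time_s: 11.9
tcp_pos: [0.6156, 0.0241, 0.1131]
eef_rot: [-180.0, -0.0, -86.0]
contact_force: [1.4, 1.0, 3.7]
gripper_width: 0.0504
gripper_force: 50.0
```

Emit:
jog_arm:
  deltas:
    - [[-1, 0, 0, -0.05, 0], [-1, 0, 0, -0.05, 0], [-1, 0, 0, -0.05, 0]]

```text
time_s: 12.28
tcp_pos: [0.6156, 0.0241, 0.1119]
eef_rot: [-180.0, -0.0, -86.0]
contact_force: [1.2, 0.0, 8.3]
gripper_width: 0.0505
gripper_force: 50.0
```

Emit:
jog_arm:
  deltas:
    - [[-1, 0, 0, -0.05, 0], [-1, 0, 0, -0.05, 0], [-1, 0, 0, -0.05, 0]]

```text
time_s: 12.65
tcp_pos: [0.6157, 0.0241, 0.1112]
eef_rot: [-180.0, -0.0, -86.0]
contact_force: [-2.3, 0.3, 13.2]
gripper_width: 0.0504
gripper_force: 50.0
```

Emit:
jog_arm:
  deltas:
    - [[-1, 0, 0, 0.05, 0], [-1, 0, 0, 0.05, 0]]

```text
time_s: 12.9
tcp_pos: [0.6156, 0.0241, 0.1115]
eef_rot: [-180.0, 0.0, -86.0]
contact_force: [0.8, -0.3, 5.6]
gripper_width: 0.0506
gripper_force: 50.0
```

Emit:
jog_arm:
  deltas:
    - [[-1, 0, 0, 0.1, 0], [-1, 0, 0, 0.1, 0]]

```text
time_s: 13.15
tcp_pos: [0.6156, 0.0241, 0.1131]
eef_rot: [180.0, -0.0, -86.0]
contact_force: [2.0, -1.2, 4.3]
gripper_width: 0.0505
gripper_force: 50.0
```

Emit:
jog_arm:
  deltas:
    - [[-1, 0, 0, 0.2, 0], [-1, 0, 0, 0.2, 0], [-1, 0, 0, 0.2, 0], [-1, 0, 0, 0.2, 0]]

```text
time_s: 13.65
tcp_pos: [0.6156, 0.024, 0.1212]
eef_rot: [180.0, -0.0, -86.0]
contact_force: [4.6, -1.5, 0.9]
gripper_width: 0.0501
gripper_force: 50.0
```

Emit:
jog_arm:
  deltas:
    - [[-1, 0, 0, 0.2, 0], [-1, 0, 0, 0.2, 0]]

```text
time_s: 13.9
tcp_pos: [0.6155, 0.0241, 0.1252]
eef_rot: [180.0, 0.0, -86.0]
contact_force: [2.2, -1.4, 1.0]
gripper_width: 0.0504
gripper_force: 50.0
```

Emit:
jog_arm:
  deltas:
    - [[0.6, 0, 0, 0, 0], [0.8, 0, 0, 0, 0], [1, 0, 0, 0, 0], [1, 0, 0, 0, 0], [1, 0, 0, 2, 0], [1, 0, 0, 4, 0], [1, 0, 0, 4, 0], [1, 0, 0, 3, 0]]

```text
time_s: 14.9
tcp_pos: [0.6157, 0.0242, 0.257]
eef_rot: [-179.9, 0.0, -86.0]
contact_force: [-0.0, 0.1, -0.0]
gripper_width: 0.0876
gripper_force: 0.0
```

Emit:
jog_arm:
  deltas:
    - [[1, 0, 0, 0, 0], [1, 0, 0, 0, 0], [1, 0, 0, 0, 0], [1, 0, 0, 0, 0]]

```text
time_s: 15.4
tcp_pos: [0.6153, 0.0241, 0.2542]
eef_rot: [179.9, -0.0, -86.0]
contact_force: [-0.0, 0.0, -0.2]
gripper_width: 0.0877
gripper_force: 0.0
```

```bash
python3 - <<'E'
from h import *
s=st(); i=r.camera_info("wrist")
for n in("wrist","scene","side"): cv2.imwrite(f"pics/{n}6.png",r.capture(n))
w=cv2.imread("pics/wrist6.png");a=cv2.imread("pics/scene6.png");b=cv2.imread("pics/side6.png")
print(proj(i,[.6157,.0245,.11],True), proj(r.camera_info("scene"),[.6157,.0245,.11]))
cr=lambda a,x0,y0,x1,y1,s:cv2.resize(a[y0:y1,x0:x1],None,fx=s,fy=s,interpolation=cv2.INTER_CUBIC)
A=cr(a,330,200,600,350,1.48)
B=cr(w,250,130,390,260,2.0); B2=cr(b,270,100,400,210,2.0)
C=np.zeros((600,800,3),np.uint8); 
A=cr(a,330,190,640,380,1.5); C[:A.shape[0],:A.shape[1]]=A; C[300:300+B.shape[0],:B.shape[1]]=B; C[300:300+B2.shape[0],300:300+B2.shape[1]]=B2
cv2.imwrite("pics/m6.png",C)
E
```

```text
15.4 [615.3  24.1 254.2] [179.9  -0.  -86. ] [-0.   0.  -0.2] 87.7 0.0
(np.float64(316.7505236158599), np.float64(192.57762848227205)) (np.float64(374.02214691578615), np.float64(235.09471450660809))
```

View pics/m6.png

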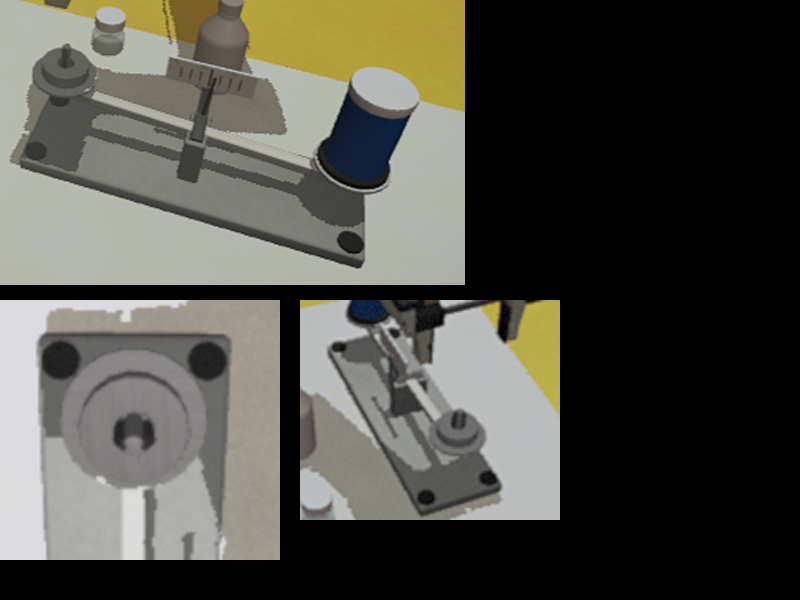

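The mosaic shows ring 1 flat on the pan around the spindle, with nothing else moved. I now read the tilt numerically from the shift of the blue sample between scene0 (-0.10 stop) and now.

```bash
cat >> h.py <<'E'
def bluec(im):
    hsv=cv2.cvtColor(im,cv2.COLOR_BGR2HSV); m=cv2.inRange(hsv,(100,120,40),(130,255,255)); m[:, :520]=0; m[:200]=0
    M=cv2.moments(m,True); return np.array([M["m10"],M["m01"]])/M["m00"], M["m00"]
def tilt(im):
    i=r.camera_info("scene"); b=cv2.imread("pics/scene0.png"); d=bluec(im)[0]-bluec(b)[0]
    k=proj(i,[.595,.324,.10])[1]-proj(i,[.595,.324,.11])[1]
    g=lambda q:np.float32(cv2.cvtColor(q,cv2.COLOR_BGR2GRAY)[232:330,535:612]); w=np.eye(2,3,dtype=np.float32)
    _,w=cv2.findTransformECC(g(b),g(im),w,cv2.MOTION_TRANSLATION,(3,100,1e-5),None,3)
    # rising sample -> smaller row
    return [round(-.10+(-v/k*.01)/.15,4) for v in (d[1],w[1,2])]
E
python3 - <<'E'
from h import *
print(tilt(cv2.imread("pics/scene6.png")),tilt(cv2.imread("pics/s2.png")),tilt(cv2.imread("pics/s5.png")),tilt(r.capture("scene"))); st()
i=r.camera_info("wrist")
# remaining rings from w1-era measure
E
```

```text
[np.float64(-0.0848), np.float64(-0.077)] [np.float64(-0.1083), np.float64(-0.1)] [np.float64(-0.0381), np.float64(-0.04)] [np.float64(-0.0836), np.float64(-0.0769)]
15.6 [615.5  24.1 254.8] [180.  -0. -86.] [0.4 1.  0.5] 87.4 0.0
```

Tilt is -0.077 with one ring, so one more should give about -0.017. I'm fetching ring 2 at (0.4925, -0.271).

Emit:
jog_arm:
  deltas:
    - [[1, -1.5, -4, 0, 0], [1, -2, -5, 0, 0], [1, -2, -5, 0, 0], [1, -2, -5, -2, 0], [1, -2, -5, -3, 0], [1, -1.8, -3.5, -3, 0], [1, -1, -2, -1, 0], [1, 0, 0, 0, 0]]

```text
time_s: 16.6
tcp_pos: [0.4913, -0.2719, 0.1641]
eef_rot: [179.9, 0.0, -86.1]
contact_force: [0.8, -0.2, 0.2]
gripper_width: 0.0876
gripper_force: 0.0
```

Emit:
jog_arm:
  deltas:
    - [[1, 0, 0, 0, 0], [1, 0, 0, 0, 0]]

```text
time_s: 16.85
tcp_pos: [0.4934, -0.2703, 0.1659]
eef_rot: [-179.9, -0.0, -85.9]
contact_force: [0.2, -0.2, 0.2]
gripper_width: 0.0874
gripper_force: 0.0
```

```bash
python3 - <<'E'
from h import *
s=st(); i=r.camera_info("wrist"); im=r.capture("wrist"); hsv=cv2.cvtColor(im,cv2.COLOR_BGR2HSV)
m=((im.max(2)>110)&(hsv[...,1]<60)).astype(np.uint8)
cs,_=cv2.findContours(m,cv2.RETR_EXTERNAL,cv2.CHAIN_APPROX_NONE)
for c in cs:
    if 400<cv2.contourArea(c)<6000:
        e=cv2.fitEllipse(c)
        if .75<e[1][0]/e[1][1]: print(np.round(e[0],1),np.round(e[1],1),np.round(onz(i,*e[0],.017,True),4))
E
```

```text
16.85 [ 493.4 -270.3  165.9] [-179.9   -0.   -85.9] [ 0.2 -0.2  0.2] 87.4 0.0
[318.7 191.3] [49.6 51.4] [ 0.4924 -0.2698  0.017 ]
[319.6 105. ] [55.1 56. ] [ 0.4975 -0.3526  0.017 ]
```

Emit:
jog_arm:
  deltas:
    - [[1, -0.05, 0.05, -3, 0], [1, 0, 0, -4, 0], [1, 0, 0, -3, 0], [1, 0, 0, -2, 0], [1, 0, 0, -1.5, 0], [1, 0, 0, 0, 0], [-1, 0, 0, 0, 0], [-1, 0, 0, 0, 0]]
  force: 50

```text
time_s: 17.9
tcp_pos: [0.4927, -0.2705, 0.0311]
eef_rot: [-179.9, -0.0, -86.0]
contact_force: [-0.1, 0.6, 0.3]
gripper_width: 0.0729
gripper_force: 0.0
```

Emit:
jog_arm:
  deltas:
    - [[-1, 0, 0, 0, 0], [-1, 0, 0, 0, 0], [-1, 0, 0, 0, 0], [-1, 0, 0, 0, 0]]

```text
time_s: 18.4
tcp_pos: [0.4922, -0.2704, 0.0305]
eef_rot: [-180.0, -0.0, -86.0]
contact_force: [-0.7, 0.4, 4.5]
gripper_width: 0.0504
gripper_force: 50.0
```

Emit:
jog_arm:
  deltas:
    - [[-1, 0, 0, 3, 0], [-1, 0, 0, 5, 0], [-1, 0.5, 2, 5, 0], [-1, 2, 5, 4, 0], [-1, 2.5, 5.5, 3, 0], [-1, 2.5, 5.5, 2, 0], [-1, 2.5, 5.5, 0, 0], [-1, 1.5, 4, 0, 0]]

```text
time_s: 19.4
tcp_pos: [0.6039, -0.0013, 0.2444]
eef_rot: [180.0, 0.0, -85.9]
contact_force: [-0.0, -0.5, -2.9]
gripper_width: 0.0502
gripper_force: 50.0
```

Emit:
jog_arm:
  deltas:
    - [[-1, 0.85, 2, 0, 0], [-1, 0, 0, 0, 0], [-1, 0, 0, 0, 0], [-1, 0, 0, 0, 0]]

```text
time_s: 19.9
tcp_pos: [0.6115, 0.0151, 0.2449]
eef_rot: [180.0, -0.0, -86.1]
contact_force: [-0.1, 0.4, -2.5]
gripper_width: 0.0504
gripper_force: 50.0
```

Emit:
jog_arm:
  deltas:
    - [[-1, 0.4, 0.9, -1, 0], [-1, 0, 0, -2, 0], [-1, 0, 0, -2, 0], [-1, 0, 0, -1, 0], [-1, 0, 0, -0.6, 0], [-1, 0, 0, 0, 0], [-1, 0, 0, 0, 0]]

```text
time_s: 20.78
tcp_pos: [0.6164, 0.0253, 0.1796]
eef_rot: [-179.9, 0.0, -86.0]
contact_force: [0.5, 0.0, -1.7]
gripper_width: 0.0504
gripper_force: 50.0
```

```bash
python3 - <<'E'
from h import *
s=st(); i=r.camera_info("wrist"); im=r.capture("wrist"); cv2.imwrite("pics/w7.png",im)
a=cv2.imread("pics/w4.png") # reference: same view, ring held
print(tilt(r.capture("scene")))
# bore of held ring: dark/bright edge -> compare held ring location to w4 by template on the bore
t=a[255:285,290:346]; res=cv2.matchTemplate(im[235:300,270:366],t,cv2.TM_CCOEFF_NORMED); print(cv2.minMaxLoc(res), "expected (20,20) if same place")
E
```

```text
20.77 [616.4  25.3 179.6] [-179.9    0.   -86. ] [ 0.5  0.  -1.7] 50.4 50.0
[np.float64(-0.0767), np.float64(-0.0771)]
(-0.22939740121364594, 0.9053481817245483, (12, 13), (20, 21)) expected (20,20) if same place
```

Emit:
jog_arm:
  deltas:
    - [[-1, -0.07, -0.1, -0.3, 0], [-1, 0, 0, -0.3, 0], [-1, 0, 0, -0.3, 0], [-1, 0, 0, -0.3, 0], [-1, 0, 0, -0.2, 0], [-1, 0, 0, -0.2, 0], [-1, 0, 0, 0, 0]]

```text
time_s: 21.75
tcp_pos: [0.6152, 0.0242, 0.1627]
eef_rot: [180.0, -0.0, -86.0]
contact_force: [0.0, -0.1, -2.1]
gripper_width: 0.0501
gripper_force: 50.0
```

Emit:
jog_arm:
  deltas:
    - [[-1, 0, 0, -0.2, 0], [-1, 0, 0, -0.2, 0], [-1, 0, 0, -0.2, 0], [-1, 0, 0, -0.2, 0]]

```text
time_s: 22.25
tcp_pos: [0.6155, 0.0242, 0.155]
eef_rot: [-180.0, -0.0, -86.0]
contact_force: [0.7, -0.4, -0.5]
gripper_width: 0.0505
gripper_force: 50.0
```

Emit:
jog_arm:
  deltas:
    - [[-1, 0, 0, -0.2, 0], [-1, 0, 0, -0.2, 0], [-1, 0, 0, -0.2, 0], [-1, 0, 0, -0.2, 0]]

```text
time_s: 22.75
tcp_pos: [0.6155, 0.0242, 0.147]
eef_rot: [-180.0, -0.0, -86.0]
contact_force: [1.4, -0.5, 0.3]
gripper_width: 0.0503
gripper_force: 50.0
```

Emit:
jog_arm:
  deltas:
    - [[-1, 0, 0, -0.2, 0], [-1, 0, 0, -0.2, 0], [-1, 0, 0, -0.1, 0], [-1, 0, 0, -0.1, 0]]

```text
time_s: 23.25
tcp_pos: [0.6154, 0.0242, 0.1409]
eef_rot: [-180.0, -0.0, -86.0]
contact_force: [1.9, -2.5, 2.6]
gripper_width: 0.0504
gripper_force: 50.0
```

Emit:
jog_arm:
  deltas:
    - [[-1, 0, 0, -0.1, 0], [-1, 0, 0, -0.1, 0], [-1, 0, 0, -0.1, 0], [-1, 0, 0, -0.1, 0], [-1, 0, 0, -0.1, 0], [-1, 0, 0, -0.1, 0]]

```text
time_s: 24.0
tcp_pos: [0.6153, 0.0242, 0.1349]
eef_rot: [-180.0, -0.0, -86.0]
contact_force: [2.8, -1.5, 1.4]
gripper_width: 0.0504
gripper_force: 50.0
```

Emit:
jog_arm:
  deltas:
    - [[-1, 0, 0, -0.1, 0], [-1, 0, 0, -0.1, 0], [-1, 0, 0, -0.1, 0]]

```text
time_s: 24.38
tcp_pos: [0.6153, 0.0242, 0.1319]
eef_rot: [-180.0, -0.0, -86.0]
contact_force: [2.8, -2.4, 3.2]
gripper_width: 0.0504
gripper_force: 50.0
```

Emit:
jog_arm:
  deltas:
    - [[-1, 0, 0, -0.1, 0], [-1, 0, 0, -0.05, 0], [-1, 0, 0, 0, 0]]

```text
time_s: 24.75
tcp_pos: [0.6153, 0.0242, 0.1303]
eef_rot: [-180.0, -0.0, -86.0]
contact_force: [3.3, -2.6, 2.1]
gripper_width: 0.0505
gripper_force: 50.0
```

Emit:
jog_arm:
  deltas:
    - [[-1, 0, 0, -0.05, 0], [-1, 0, 0, -0.05, 0], [-1, 0, 0, 0, 0]]

```text
time_s: 25.12
tcp_pos: [0.6153, 0.0242, 0.1294]
eef_rot: [-180.0, 0.0, -86.0]
contact_force: [2.9, -2.6, 2.4]
gripper_width: 0.0503
gripper_force: 50.0
```

```bash
python3 - <<'E'
from h import *
for k in range(4): s=st(); im=r.capture("scene")
print(tilt(im))
E
```

```text
25.12 [615.3  24.2 129.4] [-180.    0.  -86.] [ 2.9 -2.6  2.4] 50.3 50.0
25.18 [615.3  24.2 129.4] [-180.   -0.  -86.] [ 4.  -2.9  2.9] 50.2 50.0
25.23 [615.3  24.2 129.4] [-180.    0.  -86.] [ 3.3 -2.   3.3] 50.4 50.0
25.27 [615.3  24.2 129.4] [-180.    0.  -86.] [ 3.2 -2.9  3. ] 50.1 50.0
[np.float64(0.0587), np.float64(0.0529)]
```

Emit:
jog_arm:
  deltas:
    - [[-1, 0, 0, -0.05, 0], [-1, 0, 0, 0, 0]]

```text
time_s: 25.58
tcp_pos: [0.6152, 0.0242, 0.1288]
eef_rot: [-180.0, 0.0, -86.0]
contact_force: [2.9, -2.4, 2.7]
gripper_width: 0.0503
gripper_force: 50.0
```

Emit:
jog_arm:
  deltas:
    - [[-1, 0, 0, -0.04, 0], [-1, 0, 0, 0, 0]]

```text
time_s: 25.82
tcp_pos: [0.6153, 0.0241, 0.1285]
eef_rot: [-180.0, -0.0, -86.0]
contact_force: [3.3, -2.7, 3.3]
gripper_width: 0.05
gripper_force: 50.0
```

Emit:
jog_arm:
  deltas:
    - [[-1, 0, 0, -0.04, 0], [-1, 0, 0, 0, 0]]

```text
time_s: 26.08
tcp_pos: [0.6154, 0.0241, 0.1283]
eef_rot: [-180.0, -0.0, -86.0]
contact_force: [2.9, -3.4, 5.3]
gripper_width: 0.0504
gripper_force: 50.0
```

Emit:
jog_arm:
  deltas:
    - [[-1, 0, 0, -0.04, 0], [-1, 0, 0, 0, 0]]

```text
time_s: 26.32
tcp_pos: [0.6154, 0.0241, 0.1282]
eef_rot: [-180.0, -0.0, -86.0]
contact_force: [2.1, -3.0, 7.1]
gripper_width: 0.0507
gripper_force: 50.0
```

Emit:
jog_arm:
  deltas:
    - [[-1, 0, 0, -0.03, 0], [-1, 0, 0, 0, 0]]

```text
time_s: 26.58
tcp_pos: [0.6154, 0.0241, 0.128]
eef_rot: [-180.0, -0.0, -86.0]
contact_force: [2.0, -1.9, 7.9]
gripper_width: 0.0505
gripper_force: 50.0
```

```bash
python3 - <<'E'
from h import *
for k in range(4): s=st(); im=r.capture("scene")
print(tilt(im))
E
```

```text
26.57 [615.4  24.1 128. ] [-180.   -0.  -86.] [ 2.  -1.9  7.9] 50.5 50.0
26.62 [615.4  24.1 128.1] [-180.   -0.  -86.] [ 1.9 -3.5  8.2] 50.4 50.0
26.68 [615.4  24.1 128.1] [-180.   -0.  -86.] [ 2.  -2.   8.2] 50.0 50.0
26.73 [615.4  24.1 128.1] [-180.   -0.  -86.] [ 2.2 -3.8  8.5] 50.5 50.0
[np.float64(0.0596), np.float64(0.0532)]
```

Emit:
jog_arm:
  deltas:
    - [[-1, 0, 0, 0.05, 0], [-1, 0, 0, 0.05, 0], [-1, 0, 0, 0.05, 0], [-1, 0, 0, 0.1, 0], [-1, 0, 0, 0.1, 0], [-1, 0, 0, 0.1, 0], [-1, 0, 0, 0.1, 0]]

```text
time_s: 27.65
tcp_pos: [0.6153, 0.024, 0.1325]
eef_rot: [180.0, -0.0, -86.0]
contact_force: [4.5, -3.4, 1.6]
gripper_width: 0.0507
gripper_force: 50.0
```

Emit:
jog_arm:
  deltas:
    - [[-1, 0, 0, 0.1, 0], [-1, 0, 0, 0, 0], [-1, 0, 0, 0, 0]]

```text
time_s: 28.02
tcp_pos: [0.6153, 0.024, 0.1335]
eef_rot: [180.0, -0.0, -86.0]
contact_force: [5.0, -4.3, 0.7]
gripper_width: 0.0505
gripper_force: 50.0
```

Emit:
jog_arm:
  deltas:
    - [[0.6, 0, 0, 0, 0], [0.8, 0, 0, 0, 0], [1, 0, 0, 0, 0], [1, 0, 0, 0, 0], [1, 0, 0, 2, 0], [1, 0, 0, 4, 0], [1, 0, 0, 4, 0], [1, 0, 0, 2, 0]]

```text
time_s: 29.02
tcp_pos: [0.6158, 0.0244, 0.2564]
eef_rot: [-179.8, 0.0, -86.0]
contact_force: [0.2, -1.3, -0.4]
gripper_width: 0.0876
gripper_force: 0.0
```

Emit:
jog_arm:
  deltas:
    - [[1, 0, 0, 0, 0], [1, 0, 0, 0, 0], [1, 0, 0, 0, 0], [1, 0, 0, 0, 0], [1, 0, 0, 0, 0], [1, 0, 0, 0, 0], [1, 0, 0, 0, 0], [1, 0, 0, 0, 0]]

```text
time_s: 30.02
tcp_pos: [0.6152, 0.0242, 0.2539]
eef_rot: [-180.0, 0.0, -86.0]
contact_force: [0.5, -0.5, -0.4]
gripper_width: 0.0874
gripper_force: 0.0
```

```bash
python3 - <<'E'
from h import *
s=st(); a=r.capture("scene"); w=r.capture("wrist"); i=r.camera_info("wrist"); cv2.imwrite("pics/w8.png",w); cv2.imwrite("pics/s8.png",a)
print(tilt(a))
hsv=cv2.cvtColor(w,cv2.COLOR_BGR2HSV); g=cv2.GaussianBlur(w[...,1],(3,3),0)
# ring top face size / pan size from edges along the columns line through the top ring's centre
for z in(.126,.128,.13): print(z,[np.round(proj(i,[.6157+dx,.0245,z],True),1).tolist() for dx in(-.026,.026)])
u,v=map(int,proj(i,[.6157,.0245,.128],True)); print(u,v)
for d in(-4,0,4): print(v+d,g[v+d,u-60:u+61].tolist())
E
```

```text
30.02 [615.2  24.2 253.9] [-180.    0.  -86.] [ 0.5 -0.5 -0.4] 87.4 0.0
[np.float64(-0.0212), np.float64(-0.0165)]
0.126 [[345.4, 199.3], [288.4, 195.5]]
0.128 [[345.6, 199.9], [288.2, 196.1]]
0.13 [[345.8, 200.6], [288.0, 196.7]]
316 198
194 [220, 220, 220, 220, 219, 219, 219, 219, 219, 219, 219, 219, 219, 205, 172, 141, 122, 109, 103, 103, 102, 102, 102, 103, 104, 108, 118, 126, 129, 129, 129, 125, 119, 117, 119, 122, 124, 126, 127, 128, 128, 128, 128, 128, 127, 127, 128, 128, 127, 125, 116, 93, 64, 46, 41, 44, 55, 71, 82, 89, 95, 97, 93, 85, 73, 59, 47, 43, 43, 53, 76, 103, 121, 128, 129, 129, 129, 130, 130, 130, 131, 131, 130, 129, 128, 128, 128, 127, 124, 125, 130, 132, 133, 133, 130, 122, 112, 107, 107, 108, 107, 108, 108, 108, 107, 104, 104, 120, 143, 153, 154, 154, 154, 155, 155, 154, 153, 153, 153, 153, 154]
198 [219, 219, 219, 220, 220, 220, 220, 220, 220, 220, 220, 220, 218, 205, 176, 151, 140, 135, 132, 132, 132, 132, 132, 133, 134, 140, 149, 149, 140, 134, 131, 126, 118, 115, 120, 125, 127, 127, 127, 127, 127, 126, 126, 126, 127, 127, 128, 128, 127, 121, 104, 77, 54, 45,
[... 223 characters left out ...]
8, 108, 108, 107, 106, 102, 104, 121, 144, 155, 157, 156, 155, 154, 153, 153, 153, 154, 155, 155, 155]
202 [219, 219, 219, 219, 219, 219, 219, 220, 220, 219, 219, 219, 218, 208, 183, 161, 159, 167, 171, 172, 173, 173, 173, 172, 172, 172, 171, 170, 165, 153, 139, 130, 124, 119, 119, 123, 126, 126, 126, 126, 126, 126, 127, 127, 126, 126, 126, 126, 126, 126, 123, 112, 93, 76, 68, 67, 78, 97, 112, 119, 122, 122, 121, 114, 100, 81, 68, 63, 65, 75, 94, 114, 125, 129, 130, 129, 128, 127, 126, 126, 127, 129, 131, 131, 130, 129, 129, 127, 126, 126, 129, 129, 124, 115, 109, 107, 107, 106, 106, 107, 107, 108, 108, 107, 105, 102, 105, 121, 142, 151, 152, 151, 151, 152, 152, 153, 153, 154, 154, 155, 155]
```

```bash
python3 - <<'E'
from h import *
print(tilt(r.capture("scene")))
print(r.close_job())
E
```

```text
[np.float64(-0.0208), np.float64(-0.0165)]
the job is handed in; nothing more can be done
None
```

Two steel rings are on the weight pan, the beam floats at about -0.017 rad (inside the 0.035 limit), the third ring is still on the mat, and the job is handed in; while seating the first ring the wrist force peaked at 13.2 N, or about 15 N on the pan with the ring's own weight, so it may have touched the 15 N limit.

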